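# Turn the condiment row round for the guests

## Robot

A 6-joint arm with a two-finger parallel gripper is mounted at the origin on a cart in front of the work surface, level with it; the furniture and walls round the work are solid. World frame = base frame: x ahead of the robot, y to its left, z up, the work surface at z = 0. Lengths are in m, angles in rad, forces in N, time in s.
With the tool pointing down it reaches from about 0.325 to 0.875 m from the base axis. Payload 4.4 kg.
Tool frame: the origin (TCP) lies midway between the tips of the shut fingers; the grasp point (between the pads) lies behind it (bot.hold_point_z is the z of the grasp point in the tool frame, in m); z points along the fingers, y is the line along which they close (so a half turn about z gives the same grasp; the last joint's range is limited). The gripper opens to 85 mm and grips with 20 to 120 N. Pads are 22 mm wide; open, the fingers measure 114 mm over their backs; the gripper's body (76 mm by 85 mm) begins 54 mm behind the grasp point. The pads swing forward as they close: fully open they stand 13 mm farther back than shut.
Start: joints at [-1.411, 0.207, 1.542, -0, 1.393, -0.15], TCP at [0.176, -0.547, 0.231] pointing down, gripper open.
Joint ranges: [-2.73, 2.73], [-0.86, 2.22], [0.23, 2.46], [-1.11, 4.25], [0.08, 2.63], [-2.82, 2.82]. Speed limits (rad/s): [2.79, 2.79, 3.14, 3.14, 3.14, 3.14].

## Interface

Orientations are given as a 3x3 rotation matrix whose columns are the frame's x, y, z axes.
In Python, from cell import bot, camera gives the robot as it stands.
- The arm moves only by the tool step_arm, never from a script. Its argument "steps" is a list of rows, each an object of numbers: "x", "y", "z": the shift along the world's x, y, z in mm; "spin": the turn about the world's z in rad. A call has 1 to 20 rows; each row is the pose to reach, as a shift and turn from the pose commanded when the call began; what a row does not reach only later rows make up. A row lasts 1/10 s, in which the tool goes at most 50 mm and 8.59 degrees, less where a joint would pass 70% of its speed; a pose out of reach is approached as far as the arm can. A call with a gripper value outside its range is refused whole. "gripper" is the opening, from -1 (shut) to 1 (fully open), so that 0 is half open, set as the call begins (left out, the last holds). The fingers move at their own pace and stop on an object; "newtons" is the grip in N (left out, the last holds). Time passes only in rows, so rows that repeat a pose let the fingers close. It gives the time, the measured TCP pose, the force, the opening and the grip force at its end, in the units of the state.
- bot.observe(): the state, without advancing time (a new reading comes with each control period).
- camera(name): name is "side" or "top"; returns a dict with "img" (384x512x3 uint8, blue, green, red), "range_z" (384x512 float32, m along the optical axis (not along the pixel's ray), 0 where there is no reading), "fx", "fy", "cx", "cy" (pixels), "R" (3x3) and "t" (3): a world point X has camera coordinates R X + t. Camera axes: x right, y down, z forward; pixel columns grow to the right and rows downward; lengths in m; the calibration is good to about 2 mm. A picture is of the moment at which its call begins.
- bot.sign_off(): hands the job in; it is judged then, once.
The state is a dict: "time": time; "joint_pos": joint angles; "joint_vel": joint speeds; "effort": joint torques, N m; "tool_pos": TCP position; "tcp_rot": TCP orientation; "ft_force": force on the tool from outside, world axes, zero at the start; "ft_torque": the same for the moment, N m; "grip_width": finger opening in m; "grasp_force": force on a finger pad.
Only numpy, scipy, OpenCV 4.12 (cv2) and the standard library are available. Lean on these libraries where they do the work, as an engineer would, in place of code of your own. Each camera call takes 0.05 s, during which the arm holds its last target. There are 200 camera calls.

## Task

Move the four things that stand in a row in the light wood rack (two spice jars, the salt shaker and the small red cup) into the dark wood serving rack in reverse order, so that guests across the counter see them in the order we see now: the leftmost goes to the rightmost cell, the second from the left to the second from the right, and so on. Each stands upright near the middle of its own cell, flat on the floor of the rack; do not tip anything over, and leave the other things on the counter where they are.

Things in the scene. Friction and masses are not known exactly. Their poses are not given: they have to be found in the camera images.
- spice_gold: A spice jar with a flat gold-brown lid, straight round body 42 mm in diameter, 106 mm tall, 110 g. Origin: centre of its underside, z up its axis. It stands upright in the light wood rack at the start, in any of the four cells.
- spice_black: A spice jar with a flat black lid, straight round body 40 mm in diameter, 105 mm tall, 110 g. Origin: centre of its underside, z up its axis. It stands upright in the light wood rack at the start, in any of the four cells.
- salt_shaker: A glass salt shaker with a domed metal top, 44 mm in diameter up to 66 mm, 34 mm at the top, 90 mm tall, 100 g. Origin: centre of its underside, z up its axis. It stands upright in the light wood rack at the start, in any of the four cells.
- cup_red: A small red plastic cup, open at the top, rim 61 mm in diameter, 46 mm at its foot, 71 mm tall, 40 g; grip it round the outside without squeezing hard (about 8 N is plenty). Origin: centre of its underside, z up its axis. It stands upright in the light wood rack at the start, in any of the four cells.
- pad_spice_gold: Fixed round cork pad, 62 mm in diameter, 3 mm thick, on the floor of the light rack: the one on which spice_gold stands at the start, so it keeps marking that thing's old cell. Origin: centre of its underside. All four pads look alike.
- pad_spice_black: Fixed round cork pad, 62 mm in diameter, 3 mm thick, on the floor of the light rack: the one on which spice_black stands at the start, so it keeps marking that thing's old cell. Origin: centre of its underside. All four pads look alike.
- pad_salt_shaker: Fixed round cork pad, 62 mm in diameter, 3 mm thick, on the floor of the light rack: the one on which salt_shaker stands at the start, so it keeps marking that thing's old cell. Origin: centre of its underside. All four pads look alike.
- pad_cup_red: Fixed round cork pad, 62 mm in diameter, 3 mm thick, on the floor of the light rack: the one on which cup_red stands at the start, so it keeps marking that thing's old cell. Origin: centre of its underside. All four pads look alike.
- rack_from: Light wood rack, full at the start; fixed. 284 mm long (own y, +y to the robot's left), 74 deep (own x, away from the robot), turned 3 to 12 deg clockwise from above. Four 66 mm square cells at x = 0, y = +105, +35, -35, -105 mm; floor 10 mm up; ribs round the cells 4 thick, tops 18 mm up. Origin: centre of its underside. On the pads things stand 13 mm up; finger room only in front and behind.
- rack_to: Dark wood rack, empty at the start; fixed. 284 mm long (own y, +y to the robot's left), 74 deep (own x, away from the robot), turned 3 to 12 deg clockwise from above. Four 66 mm square cells at x = 0, y = +105, +35, -35, -105 mm; floor 10 mm up; ribs round the cells 4 thick, tops 18 mm up. Origin: centre of its underside. No pads. End walls 28 mm up, with steel grips outside (305 mm overall).
Not all that is in view belongs to the job. What is shaped like the spice_black but orange is not meant.

How it is judged:
By the outcome, as a careful person would: the job done as asked, in the order asked, and still so for the second after the job is handed in, with the robot touching nothing.
It also fails if it takes over 109 s, if anything falls off the work surface, if the arm or the gripper's body presses on something with over 40 N, if the wrist force passes 120 N, or if a joint passes its speed limit or range.

## Working session

There is one attempt and no reset: what is moved stays moved. The work goes in short steps, Python scripts to look and compute and a tool call to move; the robot and the scene stay as the last step left them, time stands still between calls to the robot, and variables do not carry over. Pictures are saved under pics/ and viewed, at most 14 in all, crops included, and the job is handed in when it is done.

Besides the shell and the picture viewer there is one more tool, called after "Emit:" as name([rows], argument=value, ...), one row to a line, values as JSON. step_arm: Moves the arm, as the interface text tells. Its arguments: {"type":"object","properties":{"steps":{"type":"array","items":{"type":"object","properties":{"x":{"type":"number"},"y":{"type":"number"},"z":{"type":"number"},"spin":{"type":"number"}}}},"gripper":{"type":"number"},"newtons":{"type":"number"}},"required":["steps"]}

```bash
mkdir -p pics; ls
python3 - <<'E'
from cell import bot,camera
import cv2,numpy as np
for n in("top","side"):
    c=camera(n); cv2.imwrite(f"pics/{n}0.png",c["img"]); np.savez(f"{n}0.npz",**c)
    print(n,c["fx"],c["cx"],c["cy"],c["R"].round(3).tolist(),c["t"])
print(bot.observe(),bot.hold_point_z)
E
```

```text
pics
top 396.22560470948036 261.826414037609 189.45820710421714 [[0.008, -1.0, 0.015], [-0.992, -0.01, -0.129], [0.129, -0.014, -0.991]] [0.2518981  0.4371237  1.14235804]
side 470.27603581603387 259.6346042153399 193.85522446104534 [[-0.884, -0.467, 0.02], [-0.327, 0.589, -0.739], [0.334, -0.66, -0.673]] [0.50045308 0.02472711 1.40531537]
{'time': 0.1, 'joint_pos': array([-1.41049996e+00,  2.07355411e-01,  1.54282262e+00,  2.87725800e-05,
        1.39350703e+00, -1.50515579e-01]), 'joint_vel': array([ 0.00074863, -0.00016419, -0.0041126 ,  0.00157583, -0.00123615,
       -0.00217277]), 'effort': array([-4.95536970e-04, -3.84097695e+01, -2.92550004e+01, -1.65757101e-04,
        4.88608639e-03, -1.87821070e-05]), 'tool_pos': array([ 0.17573154, -0.54676583,  0.2302247 ]), 'tcp_rot': array([[ 9.52087179e-01,  3.05826601e-01, -3.06011905e-04],
       [ 3.05826563e-01, -9.52084990e-01,  2.07010093e-03],
       [ 3.41742589e-04, -2.06450312e-03, -9.99997811e-01]]), 'ft_force': array([0.09040119, 0.43468342, 0.45565443]), 'ft_torque': array([-0.01342194,  0.00400759, -0.02136654]), 'grasp_force': 0.0, 'grip_width': 0.08557433204593093} -0.0187
```

View pics/top0.png

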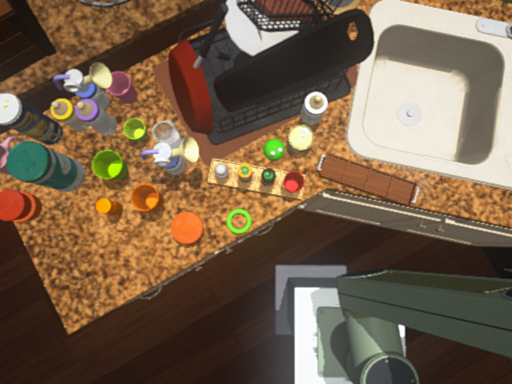

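View pics/side0.png

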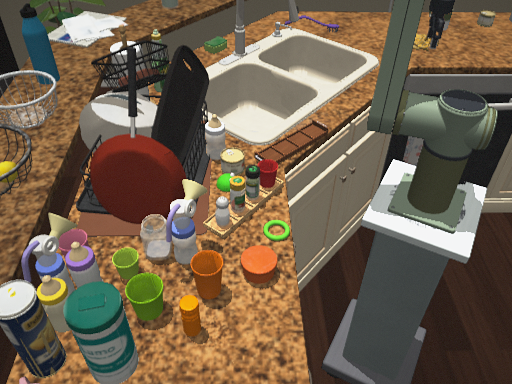

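Top view: the light rack is at (255,177), holding the salt shaker (222,170), gold jar (245,171), black jar (268,176) and red cup (293,182). The dark rack is at (367,179). The side view shows the same order. Possible confusions are the orange jar at (104,206) top, the orange cups (146,197)/(187,228), the red can (15,205) and the white bottle (315,107). None of these stands in the rack, so I choose the four in it and will check them in a crop.

```bash
cat > h.py <<'E'
import numpy as np,cv2
def load(n): return dict(np.load(n+"0.npz"))
def ray(c,u,v,z):
    R,t=c["R"],c["t"]; o=-R.T@t; d=R.T@np.array([(u-c["cx"])/c["fx"],(v-c["cy"])/c["fy"],1])
    return o+d*(z-o[2])/d[2]
def cloud(c):
    v,u=np.mgrid[:384,:512]; Z=c["range_z"]
    P=np.stack([(u-c["cx"])/c["fx"]*Z,(v-c["cy"])/c["fy"]*Z,Z],-1)-c["t"]
    P=P@c["R"]; P[Z==0]=np.nan; return P
E
python3 - <<'E'
from h import *
c=load("top");s=load("side")
a=cv2.resize(c["img"][145:215,200:430],None,fx=3.4,fy=3.4,interpolation=2)
b=cv2.resize(s["img"][115:240,200:340],None,fx=2.7,fy=2.7,interpolation=2)
o=np.zeros((a.shape[0]+b.shape[0],a.shape[1],3),np.uint8);o[:a.shape[0]]=a;o[a.shape[0]:,:b.shape[1]]=b
cv2.imwrite("pics/crop1.png",o)
P=cloud(c)
hsv=cv2.cvtColor(c["img"],cv2.COLOR_BGR2HSV)
print("table z",np.nanmedian(P[205:215,205:215,2]))
for n,(u,v) in dict(salt=(222,170),gold=(245,171),black=(268,176),cup=(293,182),dark=(367,179)).items():
    print(n,P[v,u].round(3),hsv[v,u])
# tall points around light rack
m=(P[...,2]>.06)&(P[...,2]<.14)
m[:, :205]=0;m[:,310:]=0;m[:158]=0;m[200:]=0
k,l,st,ce=cv2.connectedComponentsWithStats(m.astype(np.uint8))
for i in range(1,k):
    if st[i,4]>10:
        q=P[l==i];zt=np.nanpercentile(q[:,2],90);q=q[q[:,2]>zt-.012]
        print(st[i],q.min(0).round(3),q.max(0).round(3),((q.min(0)+q.max(0))/2).round(3))
# dark rack
q=hsv; m=(P[...,2]>.004)&(P[...,2]<.05); m[:,:312]=0;m[:,425:]=0;m[:150]=0;m[207:]=0
k,l,st,ce=cv2.connectedComponentsWithStats(m.astype(np.uint8));i=1+np.argmax(st[1:,4]);print(st[i])
p=P[l==i]; r=cv2.minAreaRect((p[:,:2]*1000).astype(np.float32));print("dark",r,np.nanpercentile(p[:,2],[5,50,95]))
m=(P[...,2]>.006)&(P[...,2]<.025);m[:,:203]=0;m[:,308:]=0;m[:155]=0;m[200:]=0
k,l,st,ce=cv2.connectedComponentsWithStats(m.astype(np.uint8));i=1+np.argmax(st[1:,4]);print(st[i])
p=P[l==i]; print("light",cv2.minAreaRect((p[:,:2]*1000).astype(np.float32)))
E
```

```text
table z 0.00025047306701218055
salt [0.478 0.368 0.102] [ 20  10 241]
gold [0.473 0.304 0.118] [ 61 110 192]
black [0.46  0.241 0.12 ] [ 54  90 130]
cup [0.459 0.163 0.018] [  2 179 255]
dark [ 0.471 -0.059  0.018] [ 10 148 148]
[214 163  14  15 147] [0.466 0.357 0.091] [0.499 0.391 0.107] [0.483 0.374 0.099]
[237 163  16  18 226] [0.457 0.287 0.109] [0.495 0.326 0.126] [0.476 0.306 0.118]
[261 168  15  17 208] [0.444 0.222 0.11 ] [0.483 0.26  0.125] [0.463 0.241 0.117]
[283 171  21  21 126] [0.423 0.141 0.073] [0.482 0.198 0.091] [0.452 0.169 0.082]
[ 317  150  103   56 2514]
dark ((473.54083251953125, -63.98260498046875), (313.0576477050781, 84.57707214355469), 71.09193420410156) [0.00690754 0.01149907 0.02232854]
[ 206  155   97   45 1364]
light ((476.14398193359375, 280.7525329589844), (301.4309387207031, 85.94024658203125), 79.71574401855469)
```

View pics/crop1.png

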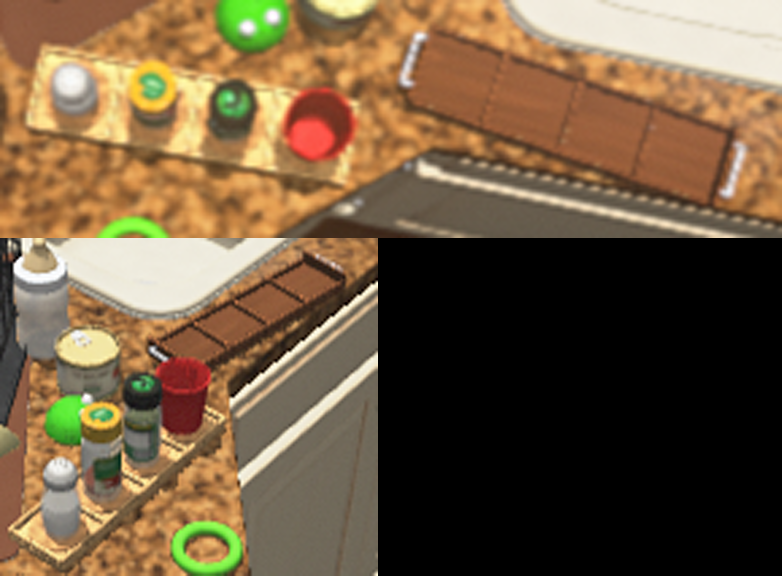

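The crop confirms the order: white salt, gold lid, black lid, red cup, left to right. The dark rack is empty. Next I refine the dark rack's pose by colour.

Run:
```python
from h import *
for n,box,lo,hi in(("top",(312,425,145,210),(3,90,60),(14,255,190)),):
    c=load(n);P=cloud(c);hsv=cv2.cvtColor(c["img"],cv2.COLOR_BGR2HSV)
    # height-plane: classify by depth height 
    z=P[...,2]; m=((z>.0055)&(z<.04)).astype(np.uint8)
    m[:,:322]=0;m[:,415:]=0;m[:145]=0;m[210:]=0
    m=cv2.morphologyEx(m,cv2.MORPH_OPEN,np.ones((3,3)))
    m2=cv2.inRange(hsv,lo,hi);m2[:,:box[0]]=0;m2[:,box[1]:]=0;m2[:box[2]]=0;m2[box[3]:]=0
    m2=cv2.morphologyEx(m2,cv2.MORPH_OPEN,np.ones((5,5)))
    for nm,mm in(("z",m),("col",m2)):
        k,l,st,ce=cv2.connectedComponentsWithStats(mm);i=1+np.argmax(st[1:,4])
        v,u=np.where(l==i); X=np.array([ray(c,a,b,.018)[:2] for a,b in zip(u,v)])*1000
        print(nm,st[i],cv2.minAreaRect(X.astype(np.float32)),X.mean(0))
        w,V=np.linalg.eigh(np.cov(X.T));print(np.degrees(np.arctan2(V[0,1],V[1,1])), np.sqrt(12*w))
# white grips
c=load("top");h=cv2.cvtColor(c["img"],cv2.COLOR_BGR2HSV)
w=cv2.inRange(h,(0,0,150),(180,70,255));
for b in((315,326),(410,422)):
    k=w.copy();k[:,:b[0]]=0;k[:,b[1]:]=0;k[:150]=0;k[208:]=0
    v,u=np.where(k>0);print(len(u),u.min(),u.max(),v.min(),v.max(),ray(c,u.mean(),v.mean(),.02)*1000)
# hand-read corners from crop
for u,v in((428,36),(408,92),(733,128),(716,200)): print((ray(c,200+u/3.4,145+v/3.4,.02)*1000).round())
```

```text
z [ 322  153   93   53 2345] ((471.0530700683594, -59.390777587890625), (289.706787109375, 77.44357299804688), 71.10191345214844) [470.87733481 -60.20454665]
19.15886067642452 [ 75.904445  284.1192149]
col [ 319  152  100   54 2621] ((466.666748046875, -61.08714294433594), (293.9909362792969, 103.53589630126953), 71.74991607666016) [469.39292645 -62.76149814]
18.307526546288877 [ 84.03722899 284.46395449]
66 317 325 155 196 [496.7238686   78.42819827  20.        ]
281 410 421 150 202 [ 514.5801297 -206.3440451   20.       ]
[540.  64.  20.]
[490.  82.  20.]
[ 461. -204.   20.]
[ 397. -186.   20.]
```

Emit:
step_arm([
  {"x": 20, "y": 35, "spin": 0.1},
  {"x": 45, "y": 70, "spin": 0.2},
  {"x": 70, "y": 110, "spin": 0.3},
  {"x": 95, "y": 150, "spin": 0.4},
  {"x": 120, "y": 190, "spin": 0.5},
  {"x": 140, "y": 230, "spin": 0.6},
  {"x": 160, "y": 275, "spin": 0.7},
  {"x": 180, "y": 320, "spin": 0.8},
  {"x": 197, "y": 365, "spin": 0.9},
  {"x": 213, "y": 410, "spin": 1.0},
  {"x": 225, "y": 455, "spin": 1.11},
  {"x": 235, "y": 500, "spin": 1.11},
  {"x": 245, "y": 545, "spin": 1.11},
  {"x": 255, "y": 590, "spin": 1.11},
  {"x": 265, "y": 635, "spin": 1.11},
  {"x": 275, "y": 680, "spin": 1.11},
  {"x": 281, "y": 725, "spin": 1.11},
  {"x": 285, "y": 762, "spin": 1.11},
  {"x": 287, "y": 788, "spin": 1.11},
  {"x": 287, "y": 788, "spin": 1.11},
], gripper=0.4, newtons=25)

```text
schema error: expected keys x, y, z, spin
```

Run:
```python
from h import *
from cell import bot,camera
c=load("top")
for u,v in((274,149),(300,138)): print(ray(c,u,v,.03).round(3))
P=cloud(c)
print(P[149,274],P[156,274])
s=camera("side"); cv2.imwrite("pics/s1.png",cv2.resize(s["img"][60:260,140:400],None,fx=3,fy=3)); o=bot.observe();print(o["tool_pos"],o["tcp_rot"][:,1],o["grip_width"])
```

```text
[0.556 0.221 0.03 ]
[0.591 0.143 0.03 ]
[0.55583367 0.22069058 0.03237473] [0.5361879  0.22027648 0.02504152]
[ 0.17574233 -0.54686614  0.23037168] [ 0.30583362 -0.95208333 -0.001771  ] 0.08538693678623538
```

View pics/s1.png

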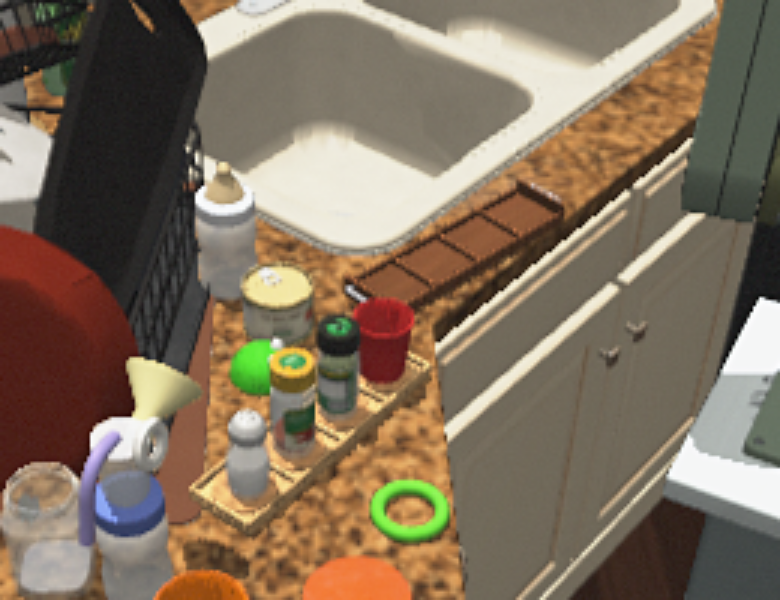

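The move was refused because every row needs all four keys. The picture shows the scene unchanged, with the ball behind the black jar at (258,367) in the crop.

Emit:
step_arm([
  {"x": 20, "y": 35, "z": 0, "spin": 0.1},
  {"x": 45, "y": 70, "z": 0, "spin": 0.2},
  {"x": 70, "y": 110, "z": 0, "spin": 0.3},
  {"x": 95, "y": 150, "z": 0, "spin": 0.4},
  {"x": 120, "y": 190, "z": 0, "spin": 0.5},
  {"x": 140, "y": 230, "z": 0, "spin": 0.6},
  {"x": 160, "y": 275, "z": 0, "spin": 0.7},
  {"x": 180, "y": 320, "z": 0, "spin": 0.8},
  {"x": 197, "y": 365, "z": 0, "spin": 0.9},
  {"x": 213, "y": 410, "z": 0, "spin": 1.0},
  {"x": 225, "y": 455, "z": 0, "spin": 1.11},
  {"x": 235, "y": 500, "z": 0, "spin": 1.11},
  {"x": 245, "y": 545, "z": 0, "spin": 1.11},
  {"x": 255, "y": 590, "z": 0, "spin": 1.11},
  {"x": 265, "y": 635, "z": 0, "spin": 1.11},
  {"x": 275, "y": 680, "z": 0, "spin": 1.11},
  {"x": 281, "y": 725, "z": 0, "spin": 1.11},
  {"x": 285, "y": 762, "z": 0, "spin": 1.11},
  {"x": 287, "y": 788, "z": 0, "spin": 1.11},
  {"x": 287, "y": 788, "z": 0, "spin": 1.11},
], gripper=0.4, newtons=25)

```text
time: 2.15
tool_pos: [0.4624, 0.2434, 0.2308]
tcp_rot: [[0.145, 0.989, -0.001], [0.989, -0.145, 0.001], [0.001, -0.001, -1.0]]
ft_force: [0.0, -0.3, 0.3]
grip_width: 0.0599
grasp_force: 0.0
```

Emit:
step_arm([
  {"x": 0, "y": 0, "z": -35, "spin": 0},
  {"x": 0, "y": 0, "z": -75, "spin": 0},
  {"x": 0, "y": 0, "z": -115, "spin": 0},
  {"x": 0, "y": 0, "z": -145, "spin": 0},
  {"x": 0, "y": 0, "z": -165, "spin": 0},
  {"x": 0, "y": 0, "z": -170, "spin": 0},
  {"x": 0, "y": 0, "z": -170, "spin": 0},
  {"x": 0, "y": 0, "z": -170, "spin": 0},
])

```text
time: 2.95
tool_pos: [0.464, 0.2405, 0.0626]
tcp_rot: [[0.15, 0.989, 0.002], [0.989, -0.15, 0.001], [0.001, 0.002, -1.0]]
ft_force: [0.5, 0.2, 0.8]
grip_width: 0.0598
grasp_force: 0.0
```

Emit:
step_arm([
  {"x": 0, "y": 0, "z": 0, "spin": 0},
  {"x": 0, "y": 0, "z": 0, "spin": 0},
  {"x": 0, "y": 0, "z": 0, "spin": 0},
  {"x": 0, "y": 0, "z": 0, "spin": 0},
  {"x": 0, "y": 0, "z": 0, "spin": 0},
  {"x": 0, "y": 0, "z": 0, "spin": 0},
], gripper=-1, newtons=25)

```text
time: 3.55
tool_pos: [0.4641, 0.241, 0.0629]
tcp_rot: [[0.149, 0.989, 0.003], [0.989, -0.149, 0.001], [0.001, 0.003, -1.0]]
ft_force: [-0.8, -0.1, 6.5]
grip_width: 0.0398
grasp_force: 27.5
```

Emit:
step_arm([
  {"x": 0, "y": 0, "z": 10, "spin": 0},
  {"x": 0, "y": 0, "z": 30, "spin": 0},
  {"x": 0, "y": 0, "z": 60, "spin": 0},
  {"x": 0, "y": 0, "z": 90, "spin": 0},
  {"x": 0, "y": 0, "z": 115, "spin": 0},
  {"x": 0, "y": -8, "z": 125, "spin": 0},
  {"x": 2, "y": -28, "z": 125, "spin": -0.02},
  {"x": 4, "y": -55, "z": 125, "spin": -0.04},
  {"x": 6, "y": -85, "z": 125, "spin": -0.06},
  {"x": 9, "y": -115, "z": 125, "spin": -0.08},
  {"x": 11, "y": -145, "z": 125, "spin": -0.1},
  {"x": 13, "y": -175, "z": 125, "spin": -0.12},
  {"x": 15, "y": -205, "z": 125, "spin": -0.14},
  {"x": 17, "y": -232, "z": 125, "spin": -0.16},
  {"x": 19, "y": -252, "z": 125, "spin": -0.18},
  {"x": 20, "y": -264, "z": 125, "spin": -0.18},
  {"x": 20, "y": -268, "z": 120, "spin": -0.18},
  {"x": 20, "y": -268, "z": 105, "spin": -0.18},
  {"x": 20, "y": -268, "z": 85, "spin": -0.18},
  {"x": 20, "y": -268, "z": 65, "spin": -0.18},
])

```text
time: 5.55
tool_pos: [0.4824, -0.0267, 0.1252]
tcp_rot: [[0.323, 0.946, -0.0], [0.946, -0.323, 0.001], [0.0, -0.0, -1.0]]
ft_force: [-0.0, 0.5, -0.8]
grip_width: 0.0399
grasp_force: 27.2
```

Run:
```python
from cell import bot,camera
import cv2
t=camera("top")["img"][130:230,200:430]; cv2.imwrite("pics/t2.png",cv2.resize(t,None,fx=3.4,fy=3.4,interpolation=2))
```

```text
(no output)
```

View pics/t2.png

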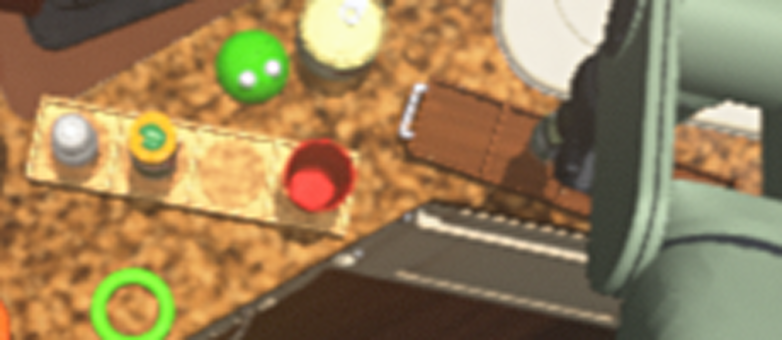

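The black jar is held above the second cell (~(560,145) in the crop) and nothing else has moved, so I lower it.

Emit:
step_arm([
  {"x": 0, "y": 0, "z": -20, "spin": 0},
  {"x": 0, "y": 0, "z": -38, "spin": 0},
  {"x": 0, "y": 0, "z": -52, "spin": 0},
  {"x": 0, "y": 0, "z": -60, "spin": 0},
  {"x": 0, "y": 0, "z": -64, "spin": 0},
  {"x": 0, "y": 0, "z": -66, "spin": 0},
  {"x": 0, "y": 0, "z": -67, "spin": 0},
  {"x": 0, "y": 0, "z": -67, "spin": 0},
  {"x": 0, "y": 0, "z": -67, "spin": 0},
])

```text
time: 6.5
tool_pos: [0.4835, -0.0276, 0.06]
tcp_rot: [[0.324, 0.946, 0.002], [0.946, -0.324, -0.0], [0.0, 0.002, -1.0]]
ft_force: [-0.2, 0.5, 0.8]
grip_width: 0.04
grasp_force: 27.5
```

Emit:
step_arm([
  {"x": 0, "y": 0, "z": -1, "spin": 0},
  {"x": 0, "y": 0, "z": -1, "spin": 0},
  {"x": 0, "y": 0, "z": -1, "spin": 0},
  {"x": 0, "y": 0, "z": -1, "spin": 0},
  {"x": 0, "y": 0, "z": 10, "spin": 0},
  {"x": 0, "y": 0, "z": 35, "spin": 0},
  {"x": 0, "y": 0, "z": 70, "spin": 0},
  {"x": 0, "y": 0, "z": 105, "spin": 0},
  {"x": 0, "y": 10, "z": 125, "spin": 0.02},
  {"x": 0, "y": 40, "z": 130, "spin": 0.05},
  {"x": -1, "y": 80, "z": 130, "spin": 0.08},
  {"x": -2, "y": 120, "z": 130, "spin": 0.11},
  {"x": -3, "y": 160, "z": 130, "spin": 0.14},
  {"x": -4, "y": 200, "z": 130, "spin": 0.18},
  {"x": -5, "y": 240, "z": 130, "spin": 0.18},
  {"x": -6, "y": 280, "z": 130, "spin": 0.18},
  {"x": -7, "y": 315, "z": 130, "spin": 0.18},
  {"x": -8, "y": 333, "z": 130, "spin": 0.18},
  {"x": -8, "y": 333, "z": 130, "spin": 0.18},
  {"x": -8, "y": 333, "z": 130, "spin": 0.18},
], gripper=0.4)

```text
time: 8.5
tool_pos: [0.4747, 0.3055, 0.1897]
tcp_rot: [[0.148, 0.989, 0.0], [0.989, -0.148, -0.001], [-0.0, 0.0, -1.0]]
ft_force: [0.4, 0.2, 0.1]
grip_width: 0.0599
grasp_force: 0.0
```

Emit:
step_arm([
  {"x": 0, "y": 0, "z": -30, "spin": 0},
  {"x": 0, "y": 0, "z": -65, "spin": 0},
  {"x": 0, "y": 0, "z": -95, "spin": 0},
  {"x": 0, "y": 0, "z": -115, "spin": 0},
  {"x": 0, "y": 0, "z": -125, "spin": 0},
  {"x": 0, "y": 0, "z": -127, "spin": 0},
  {"x": 0, "y": 0, "z": -127, "spin": 0},
  {"x": 0, "y": 0, "z": -127, "spin": 0},
])

```text
time: 9.3
tool_pos: [0.4762, 0.3058, 0.0639]
tcp_rot: [[0.15, 0.989, 0.003], [0.989, -0.15, 0.001], [0.002, 0.003, -1.0]]
ft_force: [0.3, 0.4, 0.2]
grip_width: 0.0599
grasp_force: 0.0
```

Emit:
step_arm([
  {"x": 0, "y": 0, "z": 0, "spin": 0},
  {"x": 0, "y": 0, "z": 0, "spin": 0},
  {"x": 0, "y": 0, "z": 0, "spin": 0},
  {"x": 0, "y": 0, "z": 0, "spin": 0},
  {"x": 0, "y": 0, "z": 0, "spin": 0},
  {"x": 0, "y": 0, "z": 0, "spin": 0},
], gripper=-1)

```text
time: 9.9
tool_pos: [0.4757, 0.3061, 0.0638]
tcp_rot: [[0.149, 0.989, 0.002], [0.989, -0.149, 0.001], [0.001, 0.002, -1.0]]
ft_force: [-1.0, -0.6, 5.8]
grip_width: 0.0407
grasp_force: 25.1
```

Emit:
step_arm([
  {"x": 0, "y": 0, "z": 10, "spin": 0},
  {"x": 0, "y": 0, "z": 30, "spin": 0},
  {"x": 0, "y": 0, "z": 60, "spin": 0},
  {"x": 0, "y": 0, "z": 90, "spin": 0},
  {"x": 0, "y": -2, "z": 120, "spin": 0},
  {"x": 0, "y": -15, "z": 135, "spin": 0},
  {"x": -1, "y": -40, "z": 140, "spin": -0.02},
  {"x": -2, "y": -70, "z": 140, "spin": -0.04},
  {"x": -3, "y": -102, "z": 140, "spin": -0.06},
  {"x": -5, "y": -134, "z": 140, "spin": -0.08},
  {"x": -6, "y": -166, "z": 140, "spin": -0.1},
  {"x": -7, "y": -198, "z": 140, "spin": -0.12},
  {"x": -8, "y": -230, "z": 140, "spin": -0.14},
  {"x": -10, "y": -262, "z": 140, "spin": -0.16},
  {"x": -11, "y": -294, "z": 140, "spin": -0.18},
  {"x": -12, "y": -326, "z": 140, "spin": -0.18},
  {"x": -13, "y": -356, "z": 140, "spin": -0.18},
  {"x": -15, "y": -380, "z": 140, "spin": -0.18},
  {"x": -15, "y": -395, "z": 140, "spin": -0.18},
  {"x": -15, "y": -400, "z": 140, "spin": -0.18},
])

```text
time: 11.9
tool_pos: [0.4587, -0.0962, 0.2016]
tcp_rot: [[0.327, 0.945, -0.001], [0.945, -0.327, -0.0], [-0.001, -0.001, -1.0]]
ft_force: [0.0, -0.4, -1.4]
grip_width: 0.0407
grasp_force: 25.5
```

Emit:
step_arm([
  {"x": 0, "y": 0, "z": -5, "spin": 0},
  {"x": 0, "y": 0, "z": -20, "spin": 0},
  {"x": 0, "y": 0, "z": -45, "spin": 0},
  {"x": 0, "y": 0, "z": -75, "spin": 0},
  {"x": 0, "y": 0, "z": -100, "spin": 0},
  {"x": 0, "y": 0, "z": -120, "spin": 0},
  {"x": 0, "y": 0, "z": -132, "spin": 0},
  {"x": 0, "y": 0, "z": -138, "spin": 0},
  {"x": 0, "y": 0, "z": -141, "spin": 0},
  {"x": 0, "y": 0, "z": -142, "spin": 0},
  {"x": 0, "y": 0, "z": -142, "spin": 0},
  {"x": 0, "y": 0, "z": -142, "spin": 0},
])

```text
time: 13.1
tool_pos: [0.4606, -0.0948, 0.0611]
tcp_rot: [[0.324, 0.946, 0.002], [0.946, -0.324, -0.001], [-0.0, 0.002, -1.0]]
ft_force: [-0.6, -0.9, -1.0]
grip_width: 0.0404
grasp_force: 25.6
```

Emit:
step_arm([
  {"x": 0, "y": 0, "z": -1, "spin": 0},
  {"x": 0, "y": 0, "z": -1, "spin": 0},
  {"x": 0, "y": 0, "z": -1, "spin": 0},
  {"x": 0, "y": 0, "z": -1, "spin": 0},
  {"x": 0, "y": 0, "z": 10, "spin": 0},
  {"x": 0, "y": 0, "z": 35, "spin": 0},
  {"x": 0, "y": 0, "z": 70, "spin": 0},
  {"x": 0, "y": 0, "z": 105, "spin": 0},
  {"x": 0, "y": 10, "z": 125, "spin": 0.02},
  {"x": 0, "y": 40, "z": 130, "spin": 0.05},
  {"x": -1, "y": 80, "z": 130, "spin": 0.08},
  {"x": -2, "y": 120, "z": 130, "spin": 0.11},
  {"x": -4, "y": 160, "z": 130, "spin": 0.14},
  {"x": -6, "y": 200, "z": 130, "spin": 0.18},
  {"x": -8, "y": 235, "z": 130, "spin": 0.18},
  {"x": -9, "y": 256, "z": 130, "spin": 0.18},
  {"x": -9, "y": 263, "z": 130, "spin": 0.18},
  {"x": -9, "y": 263, "z": 130, "spin": 0.18},
  {"x": -9, "y": 263, "z": 130, "spin": 0.18},
], gripper=0.4)

```text
time: 15.0
tool_pos: [0.451, 0.1677, 0.1905]
tcp_rot: [[0.15, 0.989, 0.0], [0.989, -0.15, -0.001], [-0.001, 0.0, -1.0]]
ft_force: [-1.3, 0.4, -0.5]
grip_width: 0.0598
grasp_force: 0.0
```

Run:
```python
from h import *
from cell import bot,camera
t=camera("side"); cv2.imwrite("pics/s3.png",cv2.resize(t["img"][100:260,180:380],None,fx=3.5,fy=3.5,interpolation=2))
P=cloud(t)
for n,(X,Y,zt) in dict(black=(.4835,-.0275,.115),gold=(.4605,-.0945,.116)).items():
    m=(np.hypot(P[...,0]-X,P[...,1]-Y)<.05)&(P[...,2]>zt-.008)&(P[...,2]<zt+.008)
    q=P[m];print(n,len(q),((q.min(0)+q.max(0))/2).round(4) if len(q) else 0,q.max(0)-q.min(0) if len(q) else 0)
# red cup rim in side view
hs=cv2.cvtColor(t["img"],cv2.COLOR_BGR2HSV)
m=(np.hypot(P[...,0]-.452,P[...,1]-.169)<.05)&(P[...,2]>.077)&(P[...,2]<.09);q=P[m]
print(len(q),(q.min(0)+q.max(0))/2,q.max(0)-q.min(0))
print(bot.observe()["tool_pos"])
```

```text
black 13 [ 0.4672 -0.0477  0.1131] [0.01369898 0.05610785 0.0120669 ]
gold 87 [ 0.4616 -0.0898  0.1146] [0.04151706 0.04530439 0.01228625]
99 [0.45263314 0.16981546 0.08202693] [0.06147084 0.0652463  0.00956517]
[0.45101724 0.16750386 0.19043318]
```

View pics/s3.png

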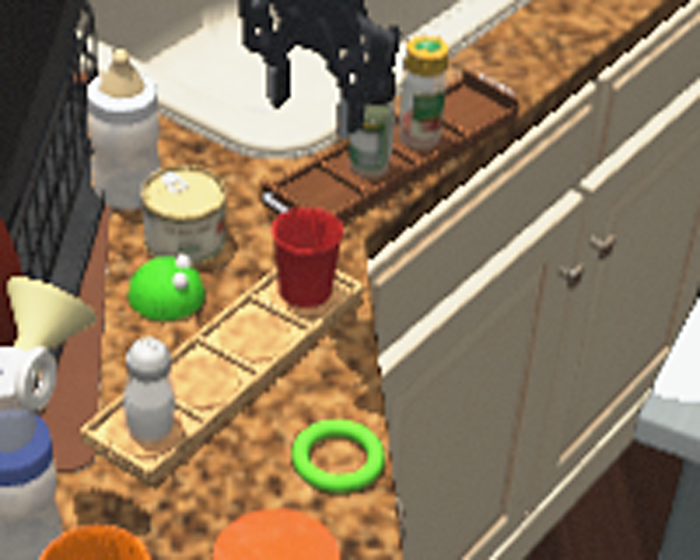

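Black and gold stand upright in cells 2 and 3, at (370,140) and (425,95) in the crop. The cup centre is confirmed at (0.4525, 0.169). Next is the cup, with a wide opening and a light grip.

Emit:
step_arm([
  {"x": 0, "y": 0, "z": 0, "spin": 0},
  {"x": 0, "y": 0, "z": -20, "spin": 0},
  {"x": 0, "y": 0, "z": -50, "spin": 0},
  {"x": 0, "y": 0, "z": -80, "spin": 0},
  {"x": 0, "y": 0, "z": -110, "spin": 0},
  {"x": 0, "y": 0, "z": -128, "spin": 0},
  {"x": 0, "y": 0, "z": -136, "spin": 0},
  {"x": 0, "y": 0, "z": -138, "spin": 0},
  {"x": 0, "y": 0, "z": -138, "spin": 0},
], gripper=0.8, newtons=20)

```text
time: 15.95
tool_pos: [0.4516, 0.1683, 0.0529]
tcp_rot: [[0.15, 0.989, 0.001], [0.989, -0.15, 0.0], [0.0, 0.001, -1.0]]
ft_force: [-0.4, 1.6, -0.2]
grip_width: 0.0768
grasp_force: 0.0
```

Emit:
step_arm([
  {"x": 0, "y": 0, "z": 0, "spin": 0},
  {"x": 0, "y": 0, "z": 0, "spin": 0},
  {"x": 0, "y": 0, "z": 0, "spin": 0},
  {"x": 0, "y": 0, "z": 0, "spin": 0},
  {"x": 0, "y": 0, "z": 0, "spin": 0},
], gripper=0.22, newtons=20)

```text
time: 16.45
tool_pos: [0.4522, 0.1688, 0.0537]
tcp_rot: [[0.149, 0.989, 0.003], [0.989, -0.149, 0.0], [0.001, 0.003, -1.0]]
ft_force: [-1.7, -0.3, 5.8]
grip_width: 0.0584
grasp_force: 21.2
```

Emit:
step_arm([
  {"x": 0, "y": 0, "z": 8, "spin": 0},
  {"x": 0, "y": 0, "z": 25, "spin": 0},
  {"x": 0, "y": 0, "z": 50, "spin": 0},
  {"x": 0, "y": 0, "z": 72, "spin": 0},
  {"x": 3, "y": -8, "z": 82, "spin": -0.02},
  {"x": 11, "y": -26, "z": 85, "spin": -0.05},
  {"x": 20, "y": -48, "z": 85, "spin": -0.08},
  {"x": 30, "y": -72, "z": 85, "spin": -0.11},
  {"x": 40, "y": -96, "z": 85, "spin": -0.14},
  {"x": 48, "y": -116, "z": 85, "spin": -0.18},
  {"x": 53, "y": -127, "z": 85, "spin": -0.18},
  {"x": 54, "y": -130, "z": 80, "spin": -0.18},
  {"x": 54, "y": -130, "z": 60, "spin": -0.18},
  {"x": 54, "y": -130, "z": 38, "spin": -0.18},
  {"x": 54, "y": -130, "z": 18, "spin": -0.18},
  {"x": 54, "y": -130, "z": 7, "spin": -0.18},
  {"x": 54, "y": -130, "z": 1, "spin": -0.18},
  {"x": 54, "y": -130, "z": -2, "spin": -0.18},
  {"x": 54, "y": -130, "z": -3, "spin": -0.18},
  {"x": 54, "y": -130, "z": -3, "spin": -0.18},
])

```text
time: 18.45
tool_pos: [0.5049, 0.0391, 0.0509]
tcp_rot: [[0.323, 0.946, -0.0], [0.946, -0.323, 0.0], [0.0, -0.0, -1.0]]
ft_force: [-2.4, 0.3, 4.8]
grip_width: 0.0585
grasp_force: 21.8
```

Emit:
step_arm([
  {"x": 0, "y": 0, "z": 0, "spin": 0},
  {"x": 0, "y": 0, "z": 0, "spin": 0},
  {"x": 0, "y": 0, "z": 0, "spin": 0},
  {"x": 0, "y": 0, "z": 0, "spin": 0},
  {"x": 0, "y": 0, "z": 8, "spin": 0},
  {"x": 0, "y": 0, "z": 30, "spin": 0},
  {"x": 0, "y": 0, "z": 65, "spin": 0},
  {"x": 0, "y": 0, "z": 100, "spin": 0},
  {"x": 0, "y": 10, "z": 125, "spin": 0.02},
  {"x": 0, "y": 40, "z": 130, "spin": 0.05},
  {"x": -3, "y": 80, "z": 130, "spin": 0.08},
  {"x": -6, "y": 120, "z": 130, "spin": 0.11},
  {"x": -9, "y": 160, "z": 130, "spin": 0.14},
  {"x": -12, "y": 200, "z": 130, "spin": 0.18},
  {"x": -15, "y": 240, "z": 130, "spin": 0.18},
  {"x": -19, "y": 280, "z": 130, "spin": 0.18},
  {"x": -22, "y": 315, "z": 130, "spin": 0.18},
  {"x": -23, "y": 335, "z": 130, "spin": 0.18},
  {"x": -23, "y": 335, "z": 130, "spin": 0.18},
  {"x": -23, "y": 335, "z": 130, "spin": 0.18},
], gripper=0.8)

```text
time: 20.45
tool_pos: [0.4817, 0.3734, 0.1794]
tcp_rot: [[0.149, 0.989, -0.0], [0.989, -0.149, -0.001], [-0.001, 0.0, -1.0]]
ft_force: [0.6, -0.6, 0.2]
grip_width: 0.0769
grasp_force: 0.0
```

Emit:
step_arm([
  {"x": 0, "y": 0, "z": 0, "spin": 0},
  {"x": 0, "y": 0, "z": -20, "spin": 0},
  {"x": 0, "y": 0, "z": -50, "spin": 0},
  {"x": 0, "y": 0, "z": -80, "spin": 0},
  {"x": 0, "y": 0, "z": -110, "spin": 0},
  {"x": 0, "y": 0, "z": -124, "spin": 0},
  {"x": 0, "y": 0, "z": -131, "spin": 0},
  {"x": 0, "y": 0, "z": -132, "spin": 0},
  {"x": 0, "y": 0, "z": -132, "spin": 0},
], gripper=0.4, newtons=25)

```text
time: 21.35
tool_pos: [0.483, 0.3739, 0.0487]
tcp_rot: [[0.15, 0.989, 0.002], [0.989, -0.15, 0.001], [0.002, 0.002, -1.0]]
ft_force: [0.3, -0.1, -0.2]
grip_width: 0.0596
grasp_force: 0.0
```

Emit:
step_arm([
  {"x": 0, "y": 0, "z": 0, "spin": 0},
  {"x": 0, "y": 0, "z": 0, "spin": 0},
  {"x": 0, "y": 0, "z": 0, "spin": 0},
  {"x": 0, "y": 0, "z": 0, "spin": 0},
  {"x": 0, "y": 0, "z": 0, "spin": 0},
  {"x": 0, "y": 0, "z": 0, "spin": 0},
], gripper=-1)

```text
time: 21.95
tool_pos: [0.4831, 0.3743, 0.0493]
tcp_rot: [[0.149, 0.989, 0.003], [0.989, -0.149, 0.001], [0.002, 0.003, -1.0]]
ft_force: [-0.5, -1.8, 6.0]
grip_width: 0.038
grasp_force: 25.2
```

Emit:
step_arm([
  {"x": 0, "y": 0, "z": 10, "spin": 0},
  {"x": 0, "y": 0, "z": 30, "spin": 0},
  {"x": 0, "y": 0, "z": 60, "spin": 0},
  {"x": 0, "y": 0, "z": 90, "spin": 0},
  {"x": 0, "y": -5, "z": 120, "spin": 0},
  {"x": 0, "y": -20, "z": 138, "spin": 0},
  {"x": -3, "y": -45, "z": 145, "spin": -0.02},
  {"x": -6, "y": -75, "z": 145, "spin": -0.04},
  {"x": -9, "y": -110, "z": 145, "spin": -0.06},
  {"x": -12, "y": -145, "z": 145, "spin": -0.08},
  {"x": -15, "y": -180, "z": 145, "spin": -0.1},
  {"x": -18, "y": -215, "z": 145, "spin": -0.12},
  {"x": -21, "y": -250, "z": 145, "spin": -0.14},
  {"x": -24, "y": -285, "z": 145, "spin": -0.16},
  {"x": -27, "y": -320, "z": 145, "spin": -0.18},
  {"x": -30, "y": -355, "z": 145, "spin": -0.18},
  {"x": -33, "y": -390, "z": 145, "spin": -0.18},
  {"x": -36, "y": -425, "z": 145, "spin": -0.18},
  {"x": -39, "y": -458, "z": 145, "spin": -0.18},
  {"x": -42, "y": -488, "z": 145, "spin": -0.18},
])

```text
time: 23.95
tool_pos: [0.4393, -0.1158, 0.1926]
tcp_rot: [[0.324, 0.946, 0.0], [0.946, -0.324, -0.0], [-0.0, 0.0, -1.0]]
ft_force: [0.9, 0.3, -1.6]
grip_width: 0.038
grasp_force: 25.1
```

Emit:
step_arm([
  {"x": -2, "y": -24, "z": 0, "spin": 0},
  {"x": -3, "y": -40, "z": 0, "spin": 0},
  {"x": -4, "y": -46, "z": 0, "spin": 0},
  {"x": -4, "y": -46, "z": -10, "spin": 0},
  {"x": -4, "y": -46, "z": -30, "spin": 0},
  {"x": -4, "y": -46, "z": -55, "spin": 0},
  {"x": -4, "y": -46, "z": -80, "spin": 0},
  {"x": -4, "y": -46, "z": -105, "spin": 0},
  {"x": -4, "y": -46, "z": -125, "spin": 0},
  {"x": -4, "y": -46, "z": -138, "spin": 0},
  {"x": -4, "y": -46, "z": -144, "spin": 0},
  {"x": -4, "y": -46, "z": -147, "spin": 0},
  {"x": -4, "y": -46, "z": -148, "spin": 0},
  {"x": -4, "y": -46, "z": -148, "spin": 0},
])

```text
time: 25.35
tool_pos: [0.4351, -0.1593, 0.0462]
tcp_rot: [[0.323, 0.946, -0.003], [0.946, -0.323, 0.002], [0.001, -0.004, -1.0]]
ft_force: [-7.5, 4.9, 15.8]
grip_width: 0.038
grasp_force: 27.8
```

Contact force of 16 N with some sideways force, so I look before releasing.

Run:
```python
from cell import bot,camera
import cv2,numpy as np
s=camera("side")["img"][70:200,240:360];t=camera("top")["img"][140:210,310:430]
a=cv2.resize(s,None,fx=4,fy=4,interpolation=2);b=cv2.resize(t,(300,175),interpolation=2)
o=np.zeros((520,780,3),np.uint8);o[:,:480]=a;o[:175,480:]=b;cv2.imwrite("pics/s4.png",o);print(bot.observe()["ft_force"])
```

```text
[-7.47712614  4.32269942 14.7721566 ]
```

View pics/s4.png

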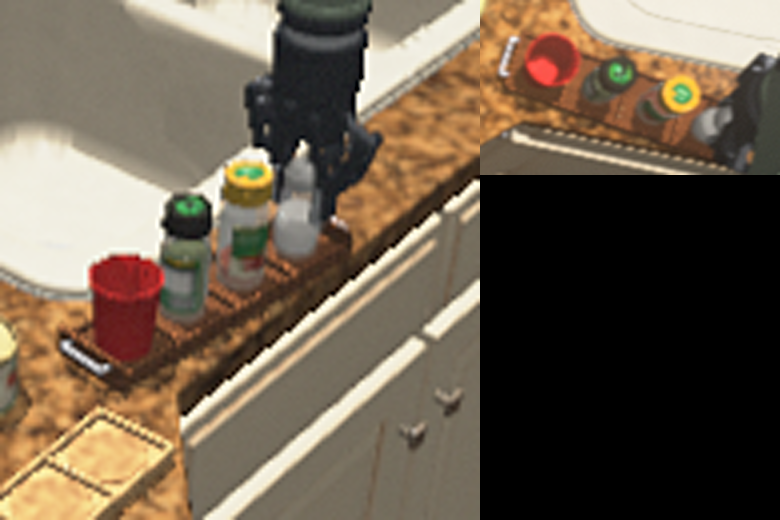

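The shaker lines up with the others in its cell (base at (295,250) in the crop). I ease up a little to see whether the sideways force goes.

Emit:
step_arm([
  {"x": 0, "y": 0, "z": 2, "spin": 0},
  {"x": 0, "y": 0, "z": 2, "spin": 0},
  {"x": 0, "y": 0, "z": 2, "spin": 0},
])

```text
time: 25.75
tool_pos: [0.4365, -0.1607, 0.0467]
tcp_rot: [[0.324, 0.946, 0.001], [0.946, -0.324, -0.001], [-0.0, 0.002, -1.0]]
ft_force: [0.1, 0.1, -1.3]
grip_width: 0.0381
grasp_force: 25.1
```

Run:
```python
from h import *
from cell import bot,camera
print({k:bot.observe()[k] for k in("ft_force","ft_torque","tool_pos")})
s=camera("side");P=cloud(s)
for n,X,Y in(("salt",.437,-.16),("gold",.4605,-.0945),("black",.4835,-.0275)):
    for z0 in(.014,.024,.036,.05,.062):
        m=(np.hypot(P[...,0]-X,P[...,1]-Y)<.034)&(abs(P[...,2]-z0)<.006);q=P[m]
        print(n,z0,len(q),np.nanmean(q,0).round(4) if len(q) else'', q.min(0).round(3) if len(q) else '')
```

```text
{'ft_force': array([ 0.14978537,  0.11635959, -1.34261017]), 'ft_torque': array([-0.01902248, -0.0049872 ,  0.03082519]), 'tool_pos': array([ 0.43645906, -0.16066027,  0.04672927])}
salt 0.014 72 [ 0.4282 -0.1557  0.013 ] [ 0.404 -0.188  0.008]
salt 0.024 41 [ 0.431  -0.1528  0.0236] [ 0.409 -0.187  0.018]
salt 0.036 35 [ 0.433  -0.1429  0.0367] [ 0.412 -0.181  0.03 ]
salt 0.05 38 [ 0.4364 -0.1435  0.0506] [ 0.411 -0.163  0.044]
salt 0.062 47 [ 0.4321 -0.1459  0.0627] [ 0.406 -0.164  0.057]
gold 0.014 84 [ 0.4532 -0.0883  0.0131] [ 0.431 -0.126  0.008]
gold 0.024 36 [ 0.456  -0.0812  0.0238] [ 0.437 -0.119  0.018]
gold 0.036 36 [ 0.4565 -0.0781  0.0361] [ 0.439 -0.1    0.031]
gold 0.05 40 [ 0.4565 -0.0787  0.0496] [ 0.44  -0.097  0.044]
gold 0.062 38 [ 0.4553 -0.0781  0.0621] [ 0.441 -0.094  0.057]
black 0.014 77 [ 0.4725 -0.024   0.0126] [ 0.454 -0.059  0.008]
black 0.024 36 [ 0.4776 -0.0158  0.0239] [ 0.465 -0.059  0.018]
black 0.036 35 [ 0.4771 -0.0117  0.0368] [ 0.464 -0.029  0.03 ]
black 0.05 30 [ 0.4766 -0.0112  0.0507] [ 0.463 -0.029  0.045]
black 0.062 40 [ 0.4769 -0.0137  0.062 ] [ 0.464 -0.037  0.056]
```

The shaker now hangs free with its underside at about 10–11 mm, so that was floor contact. I release, retract and move clear.

Emit:
step_arm([
  {"x": 0, "y": 0, "z": 0, "spin": 0},
  {"x": 0, "y": 0, "z": 0, "spin": 0},
  {"x": 0, "y": 0, "z": 0, "spin": 0},
  {"x": 0, "y": 0, "z": 0, "spin": 0},
  {"x": 0, "y": 0, "z": 10, "spin": 0},
  {"x": 0, "y": 0, "z": 35, "spin": 0},
  {"x": 0, "y": 0, "z": 70, "spin": 0},
  {"x": 0, "y": 0, "z": 105, "spin": 0},
  {"x": 0, "y": 0, "z": 140, "spin": 0},
  {"x": 0, "y": -20, "z": 160, "spin": -0.05},
  {"x": -10, "y": -60, "z": 170, "spin": -0.15},
  {"x": -30, "y": -100, "z": 170, "spin": -0.25},
  {"x": -50, "y": -140, "z": 170, "spin": -0.35},
  {"x": -70, "y": -180, "z": 170, "spin": -0.45},
  {"x": -90, "y": -220, "z": 170, "spin": -0.55},
  {"x": -115, "y": -255, "z": 170, "spin": -0.65},
  {"x": -140, "y": -290, "z": 170, "spin": -0.75},
  {"x": -165, "y": -320, "z": 170, "spin": -0.8},
  {"x": -165, "y": -320, "z": 170, "spin": -0.8},
], gripper=0.4)

```text
time: 27.7
tool_pos: [0.2677, -0.4841, 0.2172]
tcp_rot: [[0.907, 0.421, -0.001], [0.421, -0.907, -0.003], [-0.002, 0.002, -1.0]]
ft_force: [0.9, 1.1, -0.8]
grip_width: 0.0601
grasp_force: 0.0
```

Run:
```python
from h import *
from cell import bot,camera
t=camera("top");s=camera("side");P=cloud(t)
a=cv2.resize(s["img"][80:260,180:360],None,fx=3,fy=3,interpolation=2)[:340];b=cv2.resize(t["img"][140:210,200:430],None,fx=3.2,fy=3.2,interpolation=2)
o=np.zeros((564,740,3),np.uint8);o[:340,:540]=a;o[340:340+b.shape[0],:736]=b;cv2.imwrite("pics/f5.png",o)
C=np.array([.472,-.0605]);th=np.radians(19.1);ey=np.array([np.sin(th),np.cos(th)]);ex=np.array([np.cos(th),-np.sin(th)])
for n,k,zt in(("cup",.105,.081),("black",.035,.115),("gold",-.035,.116),("salt",-.105,.1)):
    c=C+k*ey;m=(np.hypot(P[...,0]-c[0],P[...,1]-c[1])<.05)&(abs(P[...,2]-zt)<.012);q=P[m]
    mid=(q.min(0)+q.max(0))/2;d=mid[:2]-c;print(n,len(q),mid.round(3),"off x,y mm",(d@ex*1000).round(1),(d@ey*1000).round(1))
```

```text
cup 107 [0.506 0.03  0.077] off x,y mm 2.4 -8.2
black 184 [ 0.483 -0.04   0.113] off x,y mm 3.8 -12.1
gold 192 [ 0.461 -0.094  0.113] off x,y mm 1.0 -0.2
salt 110 [ 0.436 -0.16   0.095] off x,y mm -1.2 -0.8
```

View pics/f5.png

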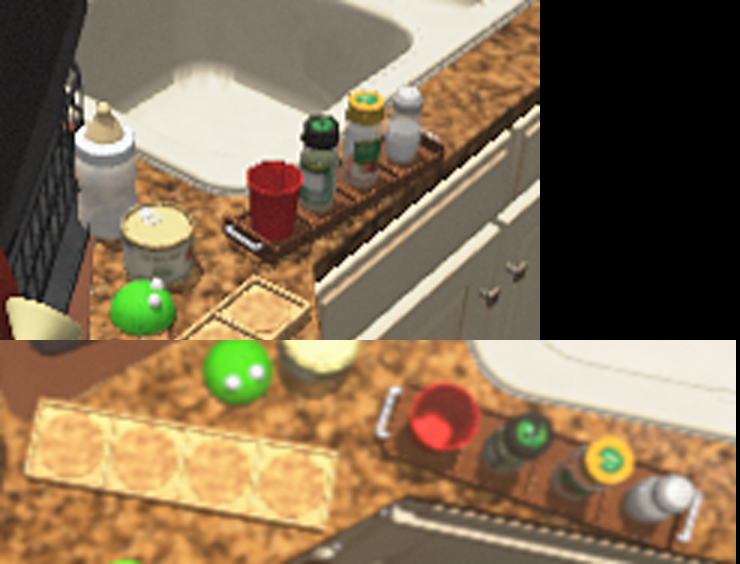

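All four stand upright in their cells: cup, black, gold, salt from left to right. Black's and the cup's large y offsets come from neighbour points falling inside the 50 mm search window. Handing in.

```bash
python3 -c "
from cell import bot
print(bot.sign_off())"
```

```text
the job is handed in; nothing more can be done
None
```

All four things now stand upright in the dark rack in reverse order (cup, black jar, gold jar, salt, left to right), and the job was handed in at about 28 s.

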